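Switch on the tracing light box with its sunken key

ROBOT

A 6-joint arm with a two-finger parallel gripper is mounted at the origin on the work surface. World frame = base frame: x ahead of the robot, y to its left, z up, the work surface at z = 0. Lengths are in m, angles in rad, forces in N, time in s.
With the tool pointing down it reaches from about 0.25 to 0.775 m from the base axis. Payload 4 kg.
Tool frame: the origin (TCP) lies midway between the tips of the shut fingers; the grasp point (between the pads) lies 19 mm behind it; z points along the fingers, y is the direction in which the jaws open and shut (so a half turn about z gives the same grasp; the last joint's range is limited). The gripper opens to 94 mm and grips with 3 to 60 N. Pads are 16 mm wide; open, the fingers measure 119 mm over their backs; the gripper's body (75 mm by 177 mm) begins 78 mm behind the grasp point.
Start: joints at [1.139, 0.087, 1.371, -0, 1.684, -0.103], TCP at [0.178, 0.521, 0.206] pointing down, gripper open.
Joint ranges: [-3.1, 3.1], [-0.76, 2.03], [0.27, 2.55], [-1.08, 4.22], [0.17, 2.65], [-2.57, 2.57]. Speed limits (rad/s): [2.79, 2.79, 3.14, 3.14, 3.14, 3.14].

INTERFACE

Orientations are given as a rotation vector (axis times angle).
In Python, from rig import env, cams, models gives the robot as it stands. Calls block until the motion is done:
- env.movep(position, orientation): joint-space move of the TCP to a pose.
- env.move_linear(position, frame=None, vel=0.15): straight line of the TCP; frame=None keeps the orientation; vel is the mean speed in m/s.
- env.movej(angles): joint-space move.
- env.gripper_open() and env.close(strength=None): open the fingers fully, or close them until they stop; strength is the grip in N (None keeps the last).
- env.hold(seconds).
- env.solve_ik(position, orientation): joint angles nearest the present ones, or None.
- env.get_state(): the state.
- cams.read_camera(name): name is "scene" or "top"; returns the picture (384x512x3 uint8, blue, green, red); there is no depth.
- cams.camera_info(name): a dict with "vfov" (degrees; the focal length in pixels is half the picture's height over the tangent of half this angle, whatever the lens; pixels are square), "cx", "cy" (the principal point, pixels), "k1" (the pictures are not rectified: a ray, as slopes to the right and down, at radius r is drawn at 1 + k1 r^2 times it, then the intrinsics apply), "xyz" and "orientation" of the camera in the world. Camera axes: x right, y down, z forward; pixel columns grow to the right and rows downward; lengths in m; the calibration is good to about 2 mm. A picture is of the moment at which its call begins. camera_info takes no time and is no camera call.
A pose or a line that the arm cannot do raises env.MotionError and nothing moves.
- env.hand_in(): hands the job in, once; it reports no verdict.
Trained networks look in the newest picture that a camera, given by its name, has taken for a name from the list of things; names that differ only in an ending like _2 or _b are one class to them, and where a whole thing is asked for, a point or a joint stands for the part that bears it (a point fixed in the world has none). Each returns a list of dicts, best first, with "confidence" (0 to 1); they miss things now and then, are a little off and sometimes report something else, mostly with a low value. They report only what shows in the picture. A call takes as long as a camera call. They do not tell look-alikes from the thing itself.
- models.spot_in(label, camera): "point" ([column, row] in pixels, amid what is visible of it).
The state is a dict: "t": time; "q": joint angles; "qvel": joint speeds; "joint_efforts": joint torques, N m; "position": TCP position; "eef_rot": TCP orientation; "contact_force": force on the tool from outside, world axes, zero at the start; "torque": the same for the moment, N m; "finger_gap": finger opening in m.
Only numpy, scipy, OpenCV 4.12 (cv2) and the standard library are available. Lean on these libraries where they do the work, as an engineer would, in place of code of your own. Each camera call takes 0.05 s, during which the arm holds its last target.

TASK

Switch on the tracing light box: with the fingertips, push the flat round tin off the round well that it covers, then reach a fingertip into that well, press the sunken key at its bottom fully down, and let it come up again. Do not lift the tin: it must slide, and stay lying flat on the light box, clear of both wells. Do not press the key in the square well, and leave everything else where it stands.

Things in the scene. Friction and masses are not known exactly. Their poses are not given: they have to be found in the camera images.
- lightbox: fixed tracing light box: flat grey housing 300 mm (x) by 420 mm (y), its level top 45 mm above the table. Origin: centre of its underside; x points away from the robot (turned up to 0.3 rad), y left, z up. Two wells open in its top, 90 mm to -x of the origin and 110 mm to +y and -y; which is on which side varies. The top is free of other things up to 50 mm to +x of the origin
- round_mouth (a point): centre of the mouth of the round well, level with the light box's top: a straight round hole 46 mm across and 30 mm deep. z up, x and y as the light box. At the start the tin covers it
- round_key_top (a point): centre of the top face of the round key, a black disc 30 mm across at the bottom of the round well; released, it stands 22 mm below the mouth. It moves with the key
- round_key (a joint): travel of the round key, straight down, m: 0 released, 0.006 fully down. A spring pushes back with about 1.3 N at first, 5 N fully down, and lifts it again when released
- square_mouth (a point): centre of the mouth of the square well, level with the light box's top: a square hole 42 x 42 mm, 30 mm deep, open from the start, 220 mm from the round one
- square_key (a joint): travel of the key in the square well, m: 0 released, 0.006 fully down; a square black key 30 x 30 mm, its top 22 mm below the mouth, same spring
- tin: flat round lidded tin of plain steel, 66 mm across, 30 mm tall, 0.1 to 0.25 kg, lying loose and flat on the light box over the round well, its centre up to 9 mm from the well's. Origin at the centre of its underside, z up. It slides when pushed low on its side
- bauble: bystander: green Christmas bauble 56 mm across glued on a cork foot 44 mm across, 76 mm tall, standing on the light box towards its far side; origin under its foot
- twine: bystander: brown twine spool 52 mm across, 52 mm tall, standing on the far part of the light box; origin under its centre
- glue_stick: bystander: white glue stick, upright cylinder 27 mm across, 80 mm tall, on the far part of the light box; origin under its centre
- gold_bauble: bystander: gold-coloured bauble 60 mm across on a cork foot, 80 mm tall, on the table beside the light box; origin under its foot
- tape_roll: bystander: red roll of tape lying flat, 96 mm across, 45 mm tall, on the table beside the light box; origin under its centre
- bead_jar: bystander: amber glass jar with a steel lid, 60 mm across, 70 mm tall, on the table beside the light box; origin under its centre
- punch: bystander: blue two-hole paper punch on a dark steel base 100 x 110 mm, about 80 mm tall, on the table beside the light box; origin under its centre
There are look-alikes about, which are no part of the job. Leave any pink look-alike of the part that bears square_mouth alone.

How it is judged:
On the way, in this order (a step that is already met when the one before it is completed fails the run):
1. the tin has been pushed clear of the round well (horizontal distance between tin and round_mouth above 0.055 m), for 0.1 s.
2. the key in the round well is pressed down (value of joint round_key above 0.0045 m), for 0.05 s.
At the end, for the whole second after the job is handed in: The round key has been pressed at least 4.5 mm down after the tin was cleared, and both keys are up again (within 1.5 mm); the tin lies flat and at rest on the light box (within 4 mm of its top, tilted under 0.08 rad), its centre more than 55 mm from the centres of both wells (horizontal distance between tin and round_mouth above 0.055 m and horizontal distance between tin and square_mouth above 0.055 m and z of tin in the frame of lightbox between 0.041 and 0.049 m and angle between tin's own z axis and vertical below 0.08 rad and linear speed of tin below 0.02 m/s and value of joint each of round_key, square_key below 0.0015 m); the robot touches nothing.
It fails at once if the tin is lifted more than 10 mm off the light box (z of tin in the frame of lightbox above 0.055 m).
It fails at once if the tin is tipped over (more than 0.5 rad) (angle between tin's own z axis and vertical above 0.5 rad).
It fails at once if the key in the square well is pressed (more than 2 mm) (value of joint square_key above 0.002 m).
It fails at once if a bystander is moved more than 25 mm or tipped over (distance of any of bauble, twine, glue_stick, gold_bauble, tape_roll, bead_jar, punch from where it was at the start of the episode above 0.025 m or angle between any of bauble, twine, glue_stick, gold_bauble, tape_roll, bead_jar, punch's own z axis and vertical above 0.4 rad).
It also fails if it takes over 48 s, if anything falls off the work surface, if the arm or the gripper's body presses on something with over 40 N, if the wrist force passes 120 N, or if a joint passes its speed limit or range.

## Working session

There is one attempt and no reset: what is moved stays moved. The work goes in short steps, each a Python script; the robot and the scene stay as the last script left them, time stands still between calls to the robot, and variables do not carry over. Pictures are saved under pics/ and viewed, and the job is handed in when it is done.

```bash
ls; mkdir -p pics; cat > h.py <<'E'
import numpy as np,cv2
from scipy.spatial.transform import Rotation as R
from rig import env,cams,models
def proj_setup(n):
    i=cams.camera_info(n);f=192/np.tan(np.radians(i['vfov'])/2)
    Rm=R.from_rotvec(i['orientation']).as_matrix() if np.size(i['orientation'])==3 else np.array(i['orientation'])
    return i,f,Rm,np.array(i['xyz'])
def pix2w(n,p,z):
    i,f,Rm,c=proj_setup(n)
    d=np.array([(p[0]-i['cx'])/f,(p[1]-i['cy'])/f]);u=d.copy()
    for _ in range(50): u=d/(1+i['k1']*(u@u))
    r=Rm@np.array([u[0],u[1],1]); return c+r*(z-c[2])/r[2]
def w2pix(n,P):
    i,f,Rm,c=proj_setup(n)
    q=Rm.T@(np.array(P)-c);u=q[:2]/q[2];u=u*(1+i['k1']*(u@u));return np.array([i['cx'],i['cy']])+f*u
E
python3 - <<'E'
from h import *
for n in ("scene","top"):
    im=cams.read_camera(n);cv2.imwrite(f"pics/{n}0.png",im);print(n,cams.camera_info(n))
    for l in ["lightbox","round_mouth","square_mouth","tin","bauble","twine","glue_stick","gold_bauble","tape_roll","bead_jar","punch"]:
        print(l,[(np.round(d['point']).tolist(),round(d['confidence'],2)) for d in models.spot_in(l,n)][:4])
s=env.get_state();print(s)
E
```

```text
pics
scene {'vfov': 42.39682089746606, 'cx': 254.57933342818524, 'cy': 195.1910293754253, 'k1': 0.030583274745653727, 'xyz': array([1.49792796, 0.80701215, 0.93233919]), 'orientation': array([-1.01269383, -2.27726356,  1.16373714])}
lightbox [([261.0, 216.0], 0.81)]
round_mouth [([228.0, 207.0], 0.64)]
square_mouth [([179.0, 176.0], 0.62), ([274.0, 153.0], 0.59), ([258.0, 179.0], 0.57), ([190.0, 149.0], 0.48)]
tin [([307.0, 208.0], 0.89)]
bauble [([397.0, 251.0], 0.64), ([255.0, 236.0], 0.58)]
twine [([200.0, 188.0], 0.86)]
glue_stick [([224.0, 208.0], 0.62)]
gold_bauble [([358.0, 279.0], 0.61)]
tape_roll [([398.0, 251.0], 0.79)]
bead_jar [([152.0, 163.0], 0.66)]
punch [([188.0, 146.0], 0.97)]
top {'vfov': 55.8945698655772, 'cx': 255.26392134332193, 'cy': 187.3855461326949, 'k1': -0.051984594824451655, 'xyz': array([ 0.48251551, -0.00645775,  1.12193335]), 'orientation': array([-2.19387964,  2.18018572, -0.02309539])}
lightbox [([254.0, 172.0], 0.56)]
round_mouth [([218.0, 184.0], 0.44)]
square_mouth [([358.0, 156.0], 0.86), ([310.0, 262.0], 0.69), ([280.0, 208.0], 0.59), ([126.0, 14
[... 230 characters left out ...]
 [([399.0, 212.0], 0.67)]
{'t': 1.2, 'q': array([ 1.13887536e+00,  8.71828937e-02,  1.37070215e+00, -1.57245848e-05,
        1.68359161e+00, -1.03110060e-01]), 'qvel': array([ 1.44116798e-03,  5.49877185e-05,  1.54430785e-04, -1.99220326e-03,
        4.32560544e-04, -8.70959087e-05]), 'joint_efforts': array([-8.09391386e-04, -3.40040839e+01, -3.02598381e+01,  7.16952444e-02,
        2.38039240e-02,  2.70102362e-05]), 'position': array([0.17762768, 0.5205472 , 0.20551414]), 'eef_rot': array([5.14166631e-01, 3.09918533e+00, 1.69241514e-04]), 'contact_force': array([ 0.21154871,  0.30783574, -0.16320164]), 'torque': array([0.03188828, 0.05362797, 0.05438538]), 'finger_gap': 0.09408590982607547}
```

View pics/top0.png

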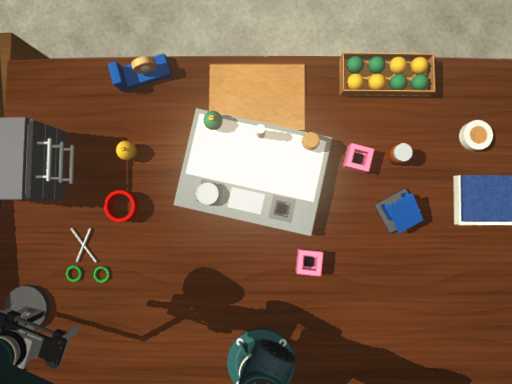

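View pics/scene0.png

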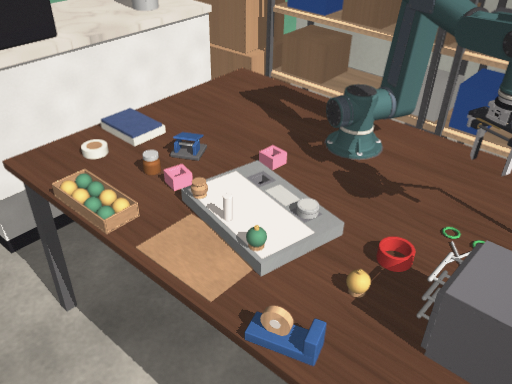

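The top view shows the light box with corners near (197,110), (331,135), (312,234) and (175,206). The tin is at (207,194) and the square well at (282,209). Candidates for the square well are the grey box's well at (282,209) and the pink look-alikes at (359,157) and (310,262), so I choose the grey one. The only round steel tin is at (207,194); the white cup at (476,136) is not on the box. I'll check this in a close crop and fit the box.

```bash
python3 - <<'E'
from h import *
im=cv2.imread("pics/top0.png")
c=im[95:245,165:340];cv2.imwrite("pics/crop1.png",cv2.resize(c,None,fx=4,fy=4,interpolation=cv2.INTER_CUBIC))
hsv=cv2.cvtColor(im,cv2.COLOR_BGR2HSV)
m=((hsv[...,1]<60)&(hsv[...,2]>90)).astype(np.uint8)*255
mm=np.zeros_like(m);mm[100:245,165:340]=m[100:245,165:340]
cv2.imwrite("pics/mask1.png",cv2.resize(mm[95:245,165:340],None,fx=4,fy=4))
for l,p,z in [("tin",(207,194),.075),("sq",(282,209),.045)]: print(l,pix2w("top",p,z))
for p in [(197,110),(331,135),(312,234),(175,206)]: print(pix2w("top",p,.045))
E
```

```text
tin [0.50943484 0.1587735  0.075     ]
sq [ 0.46706913 -0.0604805   0.045     ]
[0.76465558 0.19760541 0.045     ]
[ 0.68914567 -0.20645484  0.045     ]
[ 0.39377312 -0.14947328  0.045     ]
[0.47361399 0.2595201  0.045     ]
```

View pics/crop1.png

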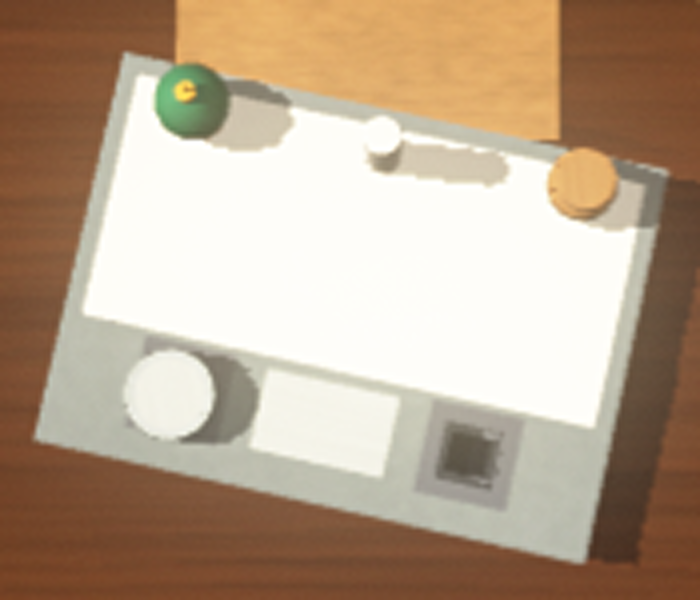

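View pics/mask1.png

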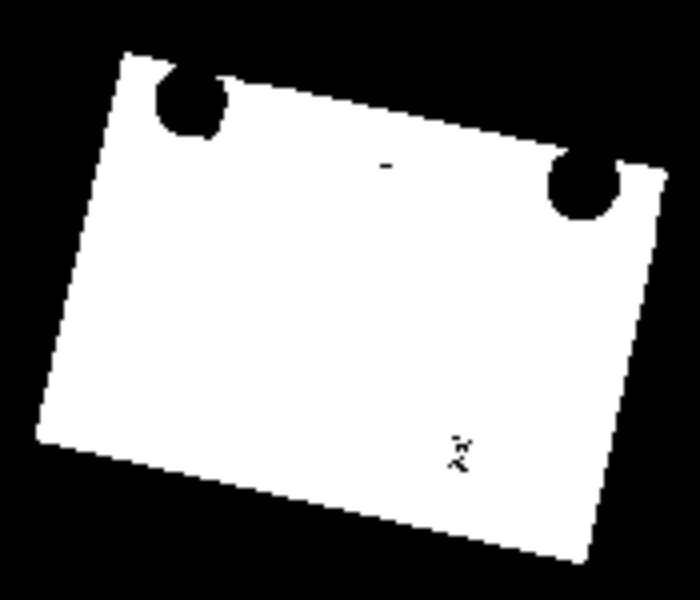

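The crop confirms it. The tin's white disc is centred at crop (169,394), and the open square well at crop (468,452) is on the grey box. I'll fit the box pose next.

```bash
cat >> h.py <<'E'
def fitbox():
    im=cv2.imread("pics/top0.png");hsv=cv2.cvtColor(im,cv2.COLOR_BGR2HSV)
    m=((hsv[...,1]<60)&(hsv[...,2]>90)).astype(np.uint8);mm=np.zeros_like(m);mm[100:245,165:340]=m[100:245,165:340]
    c=max(cv2.findContours(mm,cv2.RETR_EXTERNAL,cv2.CHAIN_APPROX_NONE)[0],key=cv2.contourArea)
    w=np.array([pix2w("top",p[0],.045)[:2] for p in c])
    # keep outer-edge points only
    from scipy.optimize import least_squares
    def f(v):
        a=v[2];q=(w-v[:2])@np.array([[np.cos(a),-np.sin(a)],[np.sin(a),np.cos(a)]])
        d=np.maximum(abs(q[:,0])-.15,abs(q[:,1])-.21);return d
    r=least_squares(f,[.58,.025,.19],loss='cauchy',f_scale=.002)
    return r.x,np.median(r.fun),np.std(r.fun[abs(r.fun)<.006])
E
python3 - <<'E'
from h import *
v,a,b=fitbox();print(v,a,b)
c,s=np.cos(v[2]),np.sin(v[2]);T=np.array([[c,-s],[s,c]])
for y in(.11,-.11):
    w=T@[-.09,y]+v[:2];print(y,w,w2pix("top",[*w,.045]),w2pix("scene",[*w,.045]))
im=cv2.imread("pics/top0.png");g=im[180:212,190:224]
hs=cv2.cvtColor(im,cv2.COLOR_BGR2GRAY)[180:212,190:222]
m=(hs>225).astype(np.uint8);M=cv2.moments(m,True);p=(190+M['m10']/M['m00'],180+M['m01']/M['m00']);print(M['m00'],p,pix2w("top",p,.075),w2pix("scene",[*pix2w("top",p,.075)]))
t=pix2w("top",p,.075)[:2];print(T.T@(t-v[:2]))
sc=cv2.imread("pics/scene0.png")[150:270,170:350];cv2.imwrite("pics/sc1.png",cv2.resize(sc,None,fx=4,fy=4,interpolation=cv2.INTER_CUBIC))
E
```

```text
[ 0.58012542  0.02818506 -0.21270624] -0.0015659500231439416 0.0010613748607194314
0.11 [0.51537539 0.15470555] [209.95102697 192.28994175] [305.28732461 211.152704  ]
-0.11 [ 0.46893209 -0.06033636] [281.95385964 208.37119721] [260.80588657 177.57442639]
373.0 (207.06702412868634, 192.75871313672923) [0.51304452 0.15862307 0.075     ] [307.61039961 203.19297614]
[-0.09310535  0.11333718]
```

View pics/sc1.png

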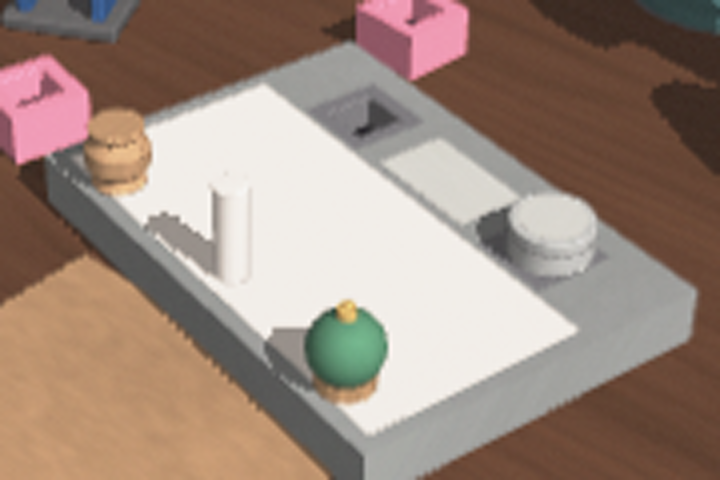

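Round well is at world (0.515, 0.155), the tin is at box (-0.093, 0.113) and the yaw is -0.213 rad. The scene camera agrees. I'll close the fingers up high and push the tin along the box's +x in two stages, to about -0.015.

```bash
cat >> h.py <<'E'
V=np.array([ 0.58012542,0.02818506,-0.21270624])
c_,s_=np.cos(V[2]),np.sin(V[2]);T=np.array([[c_,-s_],[s_,c_]])
def b2w(x,y,z): return np.array([*(T@[x,y]+V[:2]),z])
def orient(sgn=1,extra=0):
    a=V[2]+extra;y=sgn*np.array([-np.sin(a),np.cos(a),0]);z=np.array([0,0,-1.]);x=np.cross(y,z)
    return R.from_matrix(np.c_[x,y,z]).as_rotvec()
def tinpos(n,x0,y0,name):
    im=cams.read_camera("top");cv2.imwrite(name,im);return im
E
python3 - <<'E'
from h import *
for s in(1,-1): print(s,env.solve_ik(b2w(-.15,.1133,.12),orient(s)))
q=[(s,env.solve_ik(b2w(-.15,.1133,.12),orient(s))) for s in(1,-1)]
s=min([a for a in q if a[1] is not None],key=lambda a:abs(a[1][5]))[0];print("use",s)
env.close(10)
env.movep(b2w(-.156,.1133,.16),orient(s))
env.move_linear(b2w(-.156,.1133,.053),vel=.1)
st=env.get_state();print(st['t'],st['position'],st['contact_force'],st['finger_gap'])
for n in("top","scene"):
    cv2.imwrite(f"pics/{n}2.png",cams.read_camera(n))
a=cv2.imread("pics/top2.png")[130:250,150:300];b=cv2.imread("pics/scene2.png")[130:250,230:380]
cv2.imwrite("pics/p2.png",cv2.resize(np.hstack([a,b]),(800,320),interpolation=cv2.INTER_CUBIC))
E
```

```text
1 [ 2.40777322e-01 -1.74730140e-02  1.64909655e+00 -4.44089210e-16
  1.50996912e+00 -1.11731277e+00]
-1 [ 2.40777322e-01 -1.74730140e-02  1.64909655e+00 -8.88178420e-16
  1.50996912e+00  2.02427989e+00]
use 1
5.4667 [0.45220062 0.17204724 0.0538216 ] [-0.97882822  0.30905505  0.70077391] 0.00012071314254458637
```

View pics/p2.png

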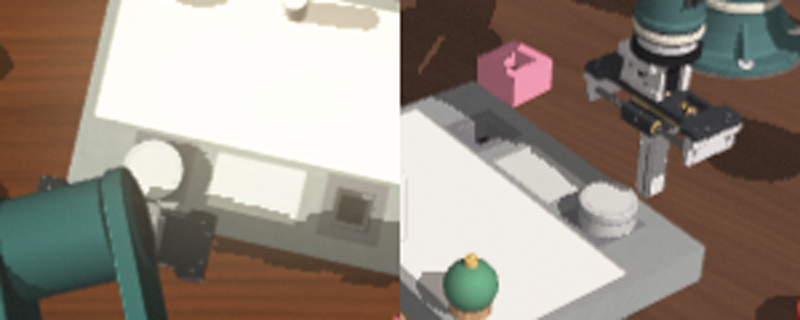

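The fingertip stands behind the tin, at about scene px (326,200), and is touching nothing. First half of the push, in small steps with a force check.

```bash
python3 - <<'E'
from h import *
print(w2pix("scene",env.get_state()['position']))
for x in(-.135,-.12,-.105,-.095):
    env.move_linear(b2w(x,.1133,.053),vel=.04);st=env.get_state();print(x,st['t'],st['contact_force'].round(2),st['position'].round(4))
for n in("top","scene"):
    cv2.imwrite(f"pics/{n}3.png",cams.read_camera(n))
a=cv2.imread("pics/top3.png")[130:250,150:300];b=cv2.imread("pics/scene3.png")[130:250,230:380]
cv2.imwrite("pics/p3.png",cv2.resize(np.hstack([a,b]),(800,320),interpolation=cv2.INTER_CUBIC))
E
```

```text
[322.73250034 201.83679745]
-0.135 6.2417 [-0.62 -0.59 -0.03] [0.4722 0.1674 0.0528]
-0.12 6.7667 [0.12 1.   0.88] [0.4872 0.1642 0.053 ]
-0.105 7.2917 [ 0.25 -0.07  0.11] [0.5019 0.161  0.053 ]
-0.095 7.6917 [-0.14  0.57  0.31] [0.5116 0.1589 0.053 ]
```

View pics/p3.png

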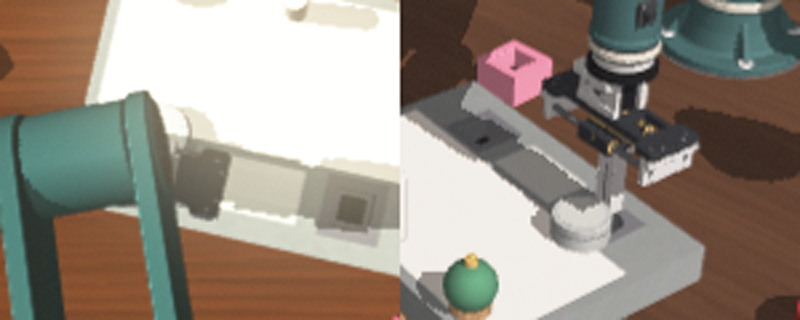

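The tin is sliding ahead of the fingers, with its top centre at about scene px (298,209), and the round hole is starting to show behind it. I'll check for sideways drift and keep going.

```bash
python3 - <<'E'
from h import *
w=pix2w("scene",(298,209),.075);print(w,T.T@(w[:2]-V[:2]))
for x in(-.085,-.075,-.065,-.055):
    env.move_linear(b2w(x,.1133,.053),vel=.04);st=env.get_state();print(x,st['t'],st['contact_force'].round(2))
env.move_linear(b2w(-.09,.1133,.053),vel=.06)
env.move_linear(b2w(-.09,.1133,.13),vel=.15)
env.movep(b2w(-.16,.03,.2),orient(1))
for n in("top","scene"):
    cv2.imwrite(f"pics/{n}4.png",cams.read_camera(n))
a=cv2.imread("pics/top4.png")[95:245,170:340];b=cv2.imread("pics/scene4.png")[130:280,200:370]
cv2.imwrite("pics/p4.png",cv2.resize(np.hstack([a,b]),(800,354),interpolation=cv2.INTER_CUBIC))
print([(n,models.spot_in("tin",n)[:2],models.spot_in("round_mouth",n)[:2],) for n in("top","scene")],env.get_state()['t'])
E
```

```text
[0.55465496 0.15516893 0.075     ] [-0.05170349  0.11874509]
-0.085 8.1917 [ 0.31  0.19 -0.55]
-0.075 8.5917 [-1.61  0.39 -0.56]
-0.065 8.9917 [0.22 0.23 0.06]
-0.055 9.3917 [ 0.66  0.4  -0.33]
[('top', [{'point': [212.8, 166.0], 'confidence': 0.76}], [{'point': [399.5, 151.7], 'confidence': 0.74}, {'point': [210.0, 191.3], 'confidence': 0.72}]), ('scene', [{'point': [287.3, 217.9], 'confidence': 0.87}], [{'point': [305.5, 211.4], 'confidence': 0.63}])] 11.675
```

View pics/p4.png

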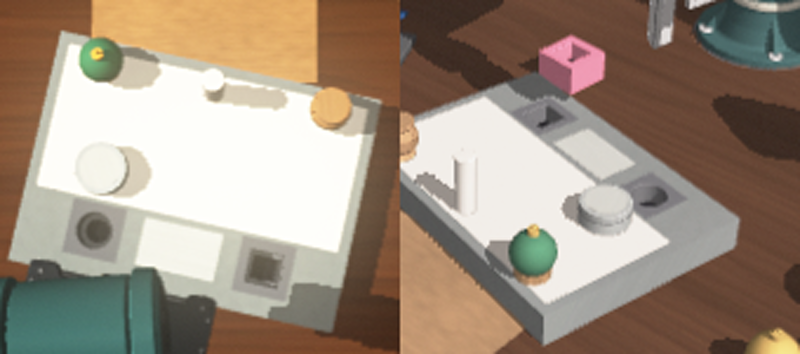

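The tin lies flat on the white panel at top px (213,166). The round well is fully open at (210,191) in the top view and (305.5,211.4) in the scene view, against predictions of (210,192.3) and (305.3,211.2). I'll press the key under force guard.

```bash
python3 - <<'E'
from h import *
w=pix2w("top",(212.8,166),.073);print("tin box",T.T@(w[:2]-V[:2]))
print("well",pix2w("top",(210,191.3),.038),pix2w("scene",(305.5,211.4),.045),b2w(-.09,.11,.045))
env.movep(b2w(-.09,.11,.12),orient(1))
env.move_linear(b2w(-.09,.11,.05),vel=.1);f0=env.get_state()['contact_force'];print(f0)
env.move_linear(b2w(-.09,.11,.028),vel=.05)
hit=False
for z in np.arange(.026,.0125,-.001):
    env.move_linear(b2w(-.09,.11,z),vel=.02);env.hold(.06)
    st=env.get_state();f=st['contact_force'];print(round(z,3),st['position'].round(4),(f-f0).round(2))
    if (f-f0)[2]>14 or np.hypot(*(f-f0)[:2])>10: break
env.hold(.2);st=env.get_state();print(st['position'],st['contact_force']-f0,st['t'])
cv2.imwrite("pics/s5.png",cv2.resize(cams.read_camera("scene")[130:280,200:370],(680,600),interpolation=cv2.INTER_CUBIC))
E
```

```text
tin box [-0.01326516  0.11473361]
well [0.51856959 0.15564163 0.038     ] [0.51591853 0.15589613 0.045     ] [0.51537538 0.15470554 0.045     ]
[-0.23209836 -0.13079109  0.66828589]
0.026 [0.5155 0.1547 0.0262] [ 0.62 -0.58 -0.57]
0.025 [0.5154 0.1547 0.025 ] [ 0.32 -0.88 -0.83]
0.024 [0.5153 0.1547 0.0239] [ 1.    0.39 -0.64]
0.023 [0.5156 0.1548 0.0233] [0.09 0.13 0.65]
0.022 [0.5156 0.1547 0.0222] [1.21 0.49 0.79]
0.021 [0.5156 0.1548 0.0212] [1.24 1.08 1.51]
0.02 [0.5156 0.1548 0.0202] [0.81 0.15 2.76]
0.019 [0.5156 0.1547 0.0192] [ 1.34 -0.41  2.99]
0.018 [0.5156 0.1548 0.0182] [0.58 0.46 3.27]
0.017 [0.5156 0.1548 0.0173] [0.65 0.36 3.95]
0.016 [0.5156 0.1547 0.0172] [-1.87 -0.25  7.79]
0.015 [0.5157 0.1547 0.0171] [-3.24 -0.24 11.84]
0.014 [0.5157 0.1548 0.017 ] [-4.75 -0.89 16.39]
[0.51570908 0.15475282 0.0169695 ] [-4.70659292 -0.95549822 16.06612618] 17.9167
```

View pics/s5.png

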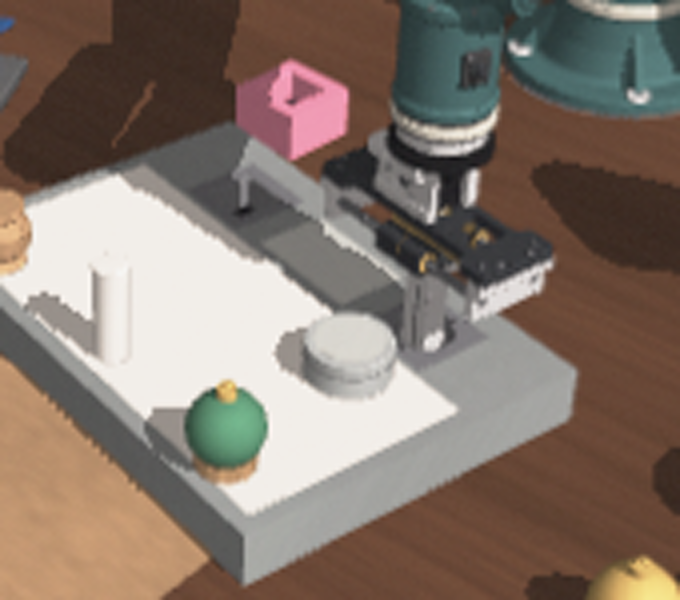

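The picture shows the finger in the round well, with the tin untouched beside it. The spring force rose to about 4 N over 6 mm of travel and then hit a hard stop at z = 0.017, so the key is fully down. I'll withdraw and check.

```bash
python3 - <<'E'
from h import *
env.move_linear(b2w(-.09,.11,.05),vel=.06)
env.move_linear(b2w(-.09,.11,.16),vel=.15)
env.movep(b2w(-.17,.03,.22),orient(1));env.hold(.3)
for n in("top","scene"):
    cv2.imwrite(f"pics/{n}6.png",cams.read_camera(n))
a=cv2.imread("pics/top6.png")[95:245,170:340];b=cv2.imread("pics/scene6.png")[130:280,200:370]
cv2.imwrite("pics/p6.png",cv2.resize(np.hstack([a,b]),(800,354),interpolation=cv2.INTER_CUBIC))
print([models.spot_in("tin",n)[:1] for n in("top","scene")],env.get_state()['t'],env.get_state()['contact_force'])
E
```

```text
[[{'point': [213.0, 165.9], 'confidence': 0.64}], [{'point': [284.4, 215.9], 'confidence': 0.79}]] 20.675 [ 0.65745611  0.57982217 -0.34070469]
```

View pics/p6.png

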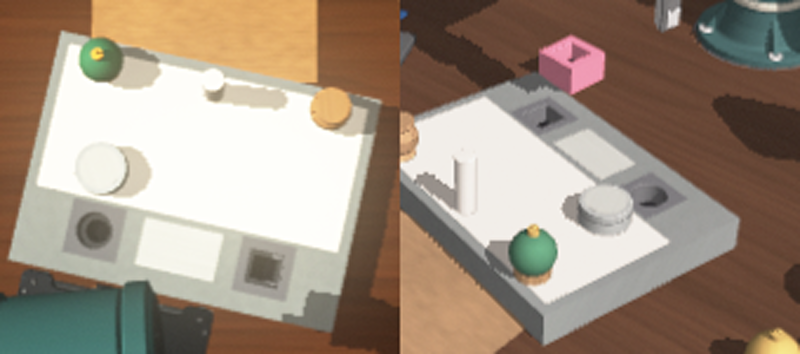

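The picture shows the tin unchanged and flat at top px (213,166). The round well looks just as it did before the press, and the bystanders have not moved. The robot is clear of everything, so I'll hand in.

```bash
python3 -c "
from rig import env
env.hand_in();print(env.get_state()['t'])"
```

```text
the job is handed in; nothing more can be done
the job is handed in; nothing more can be done
```

I slid the tin off the round well with the closed fingertips, pressed the round key fully down, let it come up, and handed the job in at about 20.7 s of the 48 s allowed. The hand-in gave no verdict.

- **Tin:** it was pushed toward the box's far side and lies flat at about (-0.013, 0.115) m in the box frame. That is roughly 77 mm from the centre of the round well, and farther still from the square one.
- **Round key:** the force rose to about 4 N over 6 mm of travel and then met a hard stop at z = 0.017 m. I ended the press at about 16 N, below the force limits. I did not measure the key's release; the well simply looked the same in the pictures before and after the press.
- **Everything else:** nothing went near the square well, and the bystanders on the light box had not moved in the last pictures. I did not re-measure the ones on the table. The arm was clear, with contact force near zero.
- **Disagreements:**
  - The network's well point in the top view, taken at an assumed depth, was 3 mm off the fitted position; the scene view agreed to about 1.5 mm.
  - The network's tin point in the scene view shifted by 3 px between two pictures, but the top view was steady to 0.2 px, so I take that as network noise.

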